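# Rack the loaded cutter cases, found by weight

## Task

Of the two long cutter cases one is loaded with cutter discs and the other is empty, and the same goes for the two short cases; closed, they look alike, so lift them and feel which are heavy. Set each loaded case down gently, fully home and grip up, in the green rack's pocket of its own length, and leave the two empty cases standing upright on the table clear of the rack. Do not disturb the other things on the table.

Things in the scene. Friction and masses are not known exactly. Their poses are not given: they have to be found in the camera images.
- case_long_1: long closed case, grey with orange lid, 120 mm long (x), 50 wide (y), 44 high; black grip bar on mid-lid, 56 mm along x, 18 wide along y, 44 to 72 mm above the underside. Origin: centre of underside, z up. Cannot be opened. Weighs 0.48-0.64 kg loaded, 0.14-0.18 kg empty; exactly one of the two of this length is loaded, it may be either
- case_long_2: long closed case, grey with orange lid, 120 mm long (x), 50 wide (y), 44 high; black grip bar on mid-lid, 56 mm along x, 18 wide along y, 44 to 72 mm above the underside. Origin: centre of underside, z up. Cannot be opened. Weighs 0.48-0.64 kg loaded, 0.14-0.18 kg empty; exactly one of the two of this length is loaded, it may be either
- case_short_1: short closed case, grey with orange lid, 80 mm long (x), 50 wide (y), 44 high; black grip bar on mid-lid, 56 mm along x, 18 wide along y, 44 to 72 mm above the underside. Origin: centre of underside, z up. Cannot be opened. Weighs 0.48-0.64 kg loaded, 0.14-0.18 kg empty; exactly one of the two of this length is loaded, it may be either
- case_short_2: short closed case, grey with orange lid, 80 mm long (x), 50 wide (y), 44 high; black grip bar on mid-lid, 56 mm along x, 18 wide along y, 44 to 72 mm above the underside. Origin: centre of underside, z up. Cannot be opened. Weighs 0.48-0.64 kg loaded, 0.14-0.18 kg empty; exactly one of the two of this length is loaded, it may be either
- rack: fixed green rack with two open pockets side by side, 22 mm high overall, both pockets' long axes along its x; walls 5 mm thick, steel pocket floors 6 mm above the table. Origin on the table in the middle between the pockets
- pocket_long (a point): centre of the floor of the long pocket, inside 130 mm (x) by 60 mm (y), walls 16 mm above the floor, axes as the rack's; takes a long case either way round
- pocket_short (a point): centre of the floor of the short pocket, inside 90 mm (x) by 60 mm (y), walls 16 mm above the floor, axes as the rack's; takes a short case either way round
- brine_bottle: white squeeze bottle with orange nozzle, 57 mm wide, 190 tall, standing at the far left; origin under its centre; a bystander
- thermometer: white probe thermometer lying across the table between the cases and the slice crate, 26x178x16 mm; origin under its centre; a bystander
- spanner: combination spanner lying along x left of the rack, 25x163x9 mm; origin under its centre; a bystander
- gouge: green-handled gouge lying along y behind the rack, 26x192x19 mm; origin under its centre; a bystander
- blue_cup: cream sample cup with blue cap, 49 mm wide, 49 tall; origin under its centre; a bystander
- red_cup: cream sample cup with red cap, 49 mm wide, 55 tall; origin under its centre; a bystander

How it is judged:
By the outcome, as a careful person would: the job done as asked, in the order asked, and still so for the second after the job is handed in, with the robot touching nothing.
It also fails if it takes over 64 s, if anything falls off the work surface, if the arm or the gripper's body presses on something with over 40 N, if the wrist force passes 120 N, or if a joint passes its speed limit or range.

## Robot

A 7-joint arm with a two-finger parallel gripper is mounted at the origin on a cart in front of the work surface, level with it; the furniture and walls round the work are solid. World frame = base frame: x ahead of the robot, y to its left, z up, the work surface at z = 0. Lengths are in mm, angles in rad, forces in N, time in s.
With the tool pointing down it reaches from about 425 to 875 mm from the base axis. Payload 9.9 kg.
Tool frame: the origin (TCP) lies midway between the tips of the shut fingers; the grasp point (between the pads) lies 19 mm behind it; z points along the fingers, y is the line along which they close (so a half turn about z gives the same grasp; the last joint's range is limited). The gripper opens to 85 mm and grips with 20 to 120 N. Pads are 22 mm wide; open, the fingers measure 114 mm over their backs; the gripper's body (76 mm by 85 mm) begins 54 mm behind the grasp point. The pads swing forward as they close: fully open they stand 13 mm farther back than shut.
Start: joints at [1.13, 0.576, 0.025, 1.437, -0.015, 1.129, -0.057], TCP at [235.767, -632.49, 231.289] pointing down, gripper open.
Joint ranges: [-2.76, 2.76], [-0.34, 2.15], [-1.52, 1.57], [0.19, 2.46], [-1.09, 4.23], [0.17, 1.99], [-2.82, 2.82]. Speed limits (rad/s): [2.22, 2.22, 3.01, 3.01, 3.14, 3.14, 3.14].

## Interface

Orientations are given as a rotation vector (axis times angle).
In Python, from station import sensors, eyes, arm gives the robot as it stands. The module is installed in compiled form; this text tells all that it offers.
- The arm moves only by the tool apply_moves, never from a script. Its argument "rows" is one flat list of numbers, 7 for each row, row after row: the turn, a rotation vector about the tool's x, y, z as a fraction of full scale, then the shift along the tool's x, y, z as a fraction of full scale, then the opening, from 0 (shut) to 1 (fully open). In form: [wx, wy, wz, x, y, z, fingers, wx, wy, wz, x, y, z, fingers, ...]. A call has exactly 10 rows; each row shifts and turns the commanded pose from where the row before left it, along the tool's axes as they then stand; what a row does not reach is not made up. Full scale, the value 1, is 250 mm for a shift and 180 degrees for a turn. A row lasts 1/12 s, in which the tool goes at most 41.7 mm and 7.16 degrees, less where a joint would pass 70% of its speed; a pose out of reach is approached as far as the arm can. A call with a number of a shift or a turn outside -1 to 1 is refused whole. A call with a gripper value outside its range is refused whole. The fingers move at their own pace and stop on an object; "grip_force" is the grip in N (left out, the last holds). Time passes only in rows, so rows that do not move let the fingers close, or fill a call up. It gives the time, the measured TCP pose, the force, the opening and the grip force at its end, in the units of the state.
- sensors.sense(): the state, without advancing time (a new reading comes with each control period).
- eyes.snapshot(name): name is "side" or "top"; returns a dict with "pixels" (400x640x3 uint8, blue, green, red), "fx", "fy", "cx", "cy" (pixels), "dist" ([k1, k2, p1, p2, k3] as OpenCV has them; the pictures are not rectified), "pose" (4x4, takes a point from camera to world coordinates). Camera axes: x right, y down, z forward; pixel columns grow to the right and rows downward; lengths in mm; the calibration is good to about 2 mm. A picture is of the moment at which its call begins. There is no depth.
- arm.job_done(): hands the job in; it is judged then, once.
Trained networks look in a picture, given as the dict that the camera call returned (one of the last four; its "shot" number tells which), for a name from the list of things; names that differ only in an ending like _2 or _b are one class to them, and where a whole thing is asked for, a point or a joint stands for the part that bears it (a point fixed in the world has none). Each returns a list of dicts, best first, with "confidence" (0 to 1); they miss things now and then, are a little off and sometimes report something else, mostly with a low value. They report only what shows in the picture. A call takes as long as a camera call.
- eyes.recognise(label, picture): "box" ([left, top, right, bottom] as shares, 0 to 1, of the picture: columns of its width, rows of its height, round what is visible of it).
The state is a dict: "clock": time; "joint_pos": joint angles; "qvel": joint speeds; "effort": joint torques, N m; "tcp_pos": TCP position; "orientation": TCP orientation; "ft_force": force on the tool from outside, world axes, zero at the start; "torque": the same for the moment, N m; "opening": opening from 0.0 (shut) to 1.0 (fully open); "grip_force": force on a finger pad.
Only numpy, scipy, OpenCV 4.12 (cv2) and the standard library are available. Lean on these libraries where they do the work, as an engineer would, in place of code of your own. Each camera call takes 0.05 s, during which the arm holds its last target. There are 200 camera calls.

## Working session

There is one attempt and no reset: what is moved stays moved. The work goes in short steps, Python scripts to look and compute and a tool call to move; the robot and the scene stay as the last step left them, time stands still between calls to the robot, and variables do not carry over. Pictures are saved under pics/ and viewed, at most 10 in all, crops included, and the job is handed in when it is done.

Besides the shell and the picture viewer there is one more tool, called after "Emit:" as a command line: name --argument value ..., lists and objects as JSON in quotes. apply_moves: Moves the arm, as the interface text tells. Its arguments: {"type":"object","properties":{"rows":{"type":"array"},"grip_force":{"type":"number"}},"required":["rows"]}

```bash
mkdir -p pics
cat > h.py <<'E'
import numpy as np, cv2
from station import sensors, eyes, arm
def ray(p,uv):
    K=np.array([[p['fx'],0,p['cx']],[0,p['fy'],p['cy']],[0,0,1]],float)
    u=cv2.undistortPoints(np.array(uv,float).reshape(-1,1,2),K,np.array(p['dist'],float)).reshape(-1,2)
    P=np.array(p['pose']);d=np.c_[u,np.ones(len(u))]@P[:3,:3].T
    return P[:3,3],d
def at(p,uv,z):
    o,d=ray(p,uv);return (o+d*((z-o[2])/d[:,2])[:,None])[:,:2]
def proj(p,X):
    P=np.array(p['pose']);T=np.linalg.inv(P)
    K=np.array([[p['fx'],0,p['cx']],[0,p['fy'],p['cy']],[0,0,1]],float)
    return cv2.projectPoints(np.array(X,float).reshape(-1,1,3),cv2.Rodrigues(T[:3,:3])[0],T[:3,3],K,np.array(p['dist'],float))[0].reshape(-1,2)
E
python3 - <<'E'
from h import *
s=sensors.sense();print(s)
for n in('top','side'):
    p=eyes.snapshot(n);cv2.imwrite(f'pics/{n}0.png',p['pixels']);print(n,np.round(p['pose'],3).tolist(),p['fx'])
    for l in('case_long_1','case_short_1','rack','brine_bottle','thermometer','spanner','gouge','blue_cup','red_cup'):
        for r in eyes.recognise(l,p):
            if r['confidence']>.3:print(l,round(r['confidence'],2),np.round(np.array(r['box'])*[640,400,640,400],0))
E
```

```text
{'clock': 0.0, 'joint_pos': array([ 1.13022509,  0.57651792,  0.02485416,  1.43788889, -0.01500687,
        1.12903045, -0.05649578]), 'qvel': array([-3.62075756e-04,  9.92113495e-05, -7.59047958e-04, -3.21326345e-04,
        1.08540552e-03, -1.56029723e-03, -5.55209859e-04]), 'effort': array([ 5.22879054e-04, -7.65744424e+01,  2.25069232e+00, -2.85961300e+01,
        1.51990727e-02,  1.28053068e-02, -3.32868103e-05]), 'tcp_pos': array([ 235.58757595, -632.06860032,  230.45918569]), 'orientation': array([-3.09014190e+00, -5.57202692e-01,  5.93994217e-04]), 'ft_force': array([0.12825122, 0.3190556 , 0.40902129]), 'torque': array([0.01627109, 0.00822787, 0.01155453]), 'grip_force': 0.0, 'opening': 0.9976636214262421}
top [[0.006, -0.999, 0.037, 454.763], [-1.0, -0.006, 0.006, 89.143], [-0.006, -0.037, -0.999, 1388.358], [0.0, 0.0, 0.0, 1.0]] 502.8940866201696
case_long_1 0.92 [402. 197. 435. 248.]
case_long_1 0.68 [445. 192. 476. 240.]
case_long_1 0.49 [147. 164. 180. 189.]
case_short_1 0.74 [362. 204. 387. 237.]
case_short_1 0.73 [323. 195. 344. 227.]
rack 0.87 [242. 190. 297. 240.]
brine_bottle 0.65 [143. 166. 181. 190.]
thermometer 0.86 [335. 167. 363. 182.]
spanner 0.86 [165. 194. 220. 202.]
gouge 0.78 [188. 152. 258. 166.]
blue_cup 0.69 [460. 159. 486. 180.]
red_cup 0.79 [439. 147. 461. 164.]
red_cup 0.62 [167. 197. 220. 206.]
side [[0.99, 0.128, -0.062, 597.519], [0.142, -0.859, 0.492, -483.894], [0.009, -0.496, -0.868, 1096.518], [0.0, 0.0, 0.0, 1.0]] 413.8475057087604
case_long_1 0.94 [254. 275. 300. 315.]
case_long_1 0.62 [243. 319. 297. 361.]
case_short_1 0.92 [261. 242. 297. 265.]
case_short_1 0.74 [287. 149. 331. 196.]
case_short_1 0.59 [285. 209. 312. 235.]
rack 0.94 [289. 150. 330. 192.]
brine_bottle 0.75 [339.  69. 357. 120.]
thermometer 0.55 [325. 220. 342. 253.]
spanner 0.5 [245. 320. 295. 362.]
spanner 0.49 [321. 107. 329. 141.]
blue_cup 0.71 [310. 351. 326. 370.]
red_cup 0.56 [326. 327. 348. 350.]
```

Run:
```python
import cv2
i=cv2.imread('pics/top0.png')[135:260,130:500];cv2.imwrite('pics/top0c.png',cv2.resize(i,(799,270),interpolation=2))
a=cv2.imread('pics/top0.png')[175:260,235:485]
cv2.imwrite('pics/top0d.png',cv2.resize(a,(800,272),interpolation=cv2.INTER_CUBIC))
i=cv2.imread('pics/side0.png')[60:380,210:400];cv2.imwrite('pics/side0c.png',cv2.resize(i,None,fx=1.87,fy=1.87))
```

```text
(no output)
```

View pics/top0c.png

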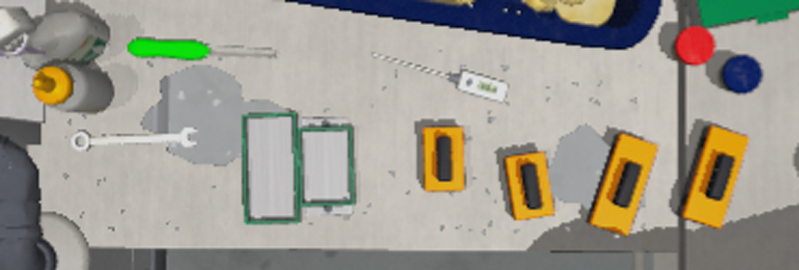

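View pics/side0c.png

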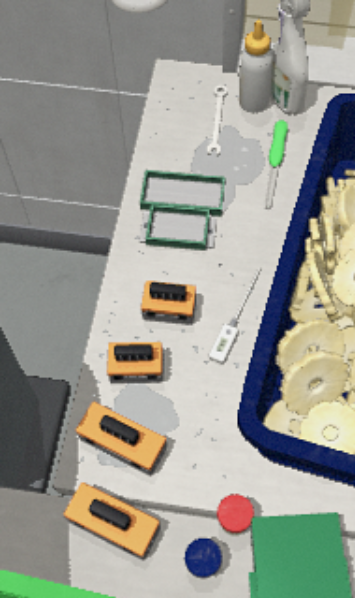

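The top view shows, in original pixels: rack at (267,213), short cases at (335,208) and (375,221), and long cases at (418,222) and (461,216). The grip bars are on top, and the side view agrees. Next I'll fit the poses.

```bash
cat >> h.py <<'E'
def blobs(p,lo,hi,z,roi,amin=120):
    im=p['pixels'];h=cv2.cvtColor(im,cv2.COLOR_BGR2HSV);m=cv2.inRange(h,lo,hi)
    k=np.zeros_like(m);k[roi[1]:roi[3],roi[0]:roi[2]]=255;m&=k
    out=[]
    for c in cv2.findContours(m,cv2.RETR_EXTERNAL,cv2.CHAIN_APPROX_NONE)[0]:
        if len(c)<15 or cv2.contourArea(cv2.convexHull(c))<amin: continue
        q=at(p,c.reshape(-1,2),z).astype(np.float32)
        (cx,cy),(w,hh),a=cv2.minAreaRect(q)
        if w<hh: w,hh,a=hh,w,a+90
        a=(a+90)%180-90
        out.append((round(cx,1),round(cy,1),round(w,1),round(hh,1),round(a,1)))
    return sorted(out,key=lambda r:-r[1])
ORG=((8,130,110),(24,255,255))
GRN=((65,60,30),(90,255,255))
BLK=((0,0,0),(179,255,60))
E
python3 - <<'E'
from h import *
t=eyes.snapshot('top');s=eyes.snapshot('side')
for n,p,r,rr in(('top',t,(300,185,490,260),(230,170,310,260)),('side',s,(240,190,315,370),(280,145,335,196))):
    print(n)
    for b in blobs(p,*ORG,44,r):print('case',b)
    for b in blobs(p,*GRN,22,rr):print('rack',b)
for b in blobs(t,*BLK,72,(310,185,480,245),60):print('bar',b)
print(np.round(at(t,[[242,240],[297,240],[242,190]],22)))
E
```

```text
top
case (465.5, 60.1, 77.5, 48.1, 0.3)
case (434.0, -45.9, 79.2, 50.9, 9.1)
case (436.5, -162.5, 120.1, 50.0, -19.1)
case (446.3, -276.1, 120.1, 50.5, -16.9)
rack (453.9, 243.0, 138.8, 138.6, -89.3)
side
case (467.7, 56.2, 79.1, 51.9, 1.6)
case (435.6, -50.2, 79.0, 50.5, 8.4)
case (437.2, -166.4, 119.2, 50.6, -18.5)
case (447.2, -279.3, 118.9, 50.3, -17.4)
rack (455.7, 236.7, 147.6, 137.9, -87.2)
bar (465.1, 62.4, 50.2, 11.1, 3.3)
bar (433.0, -44.0, 52.7, 15.4, 11.5)
bar (437.2, -157.2, 52.8, 14.4, -11.9)
bar (452.8, -239.8, 109.4, 7.3, -17.4)
bar (445.9, -273.0, 52.2, 19.0, -18.1)
[[379. 311.]
 [380. 162.]
 [514. 313.]]
```

View pics/top0d.png

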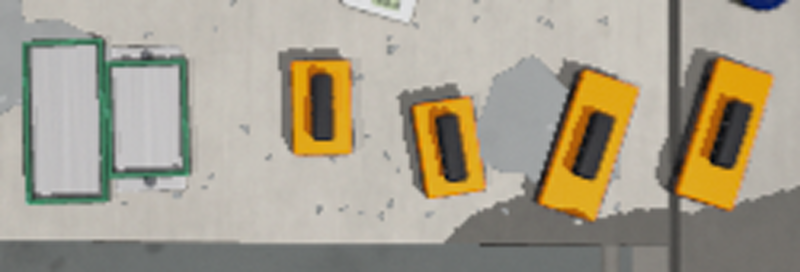

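```bash
cat > rack.py <<'E'
from h import *
from scipy.optimize import minimize
def quad(x0,x1,y0,y1):return np.array([[x0,y0],[x1,y0],[x1,y1],[x0,y1]])
outs=[quad(-70,70,0-2.5,67.5),quad(-50,50,-67.5,2.5)]
ins=[quad(-65,65,2.5,62.5),quad(-45,45,-62.5,-2.5)]
def fit(p,roi,s=8):
    m=cv2.inRange(cv2.cvtColor(p['pixels'],cv2.COLOR_BGR2HSV),*GRN)[roi[1]:roi[3],roi[0]:roi[2]]
    M=cv2.GaussianBlur(cv2.resize(m,None,fx=s,fy=s,interpolation=cv2.INTER_NEAREST).astype(np.float32)/255,(0,0),6)
    def pts(q,v):
        c,sn=np.cos(v[2]),np.sin(v[2]);w=q@np.array([[c,sn],[-sn,c]])+v[:2]
        u=proj(p,np.c_[w,np.full(4,22)]);return np.int32(((u-[roi[0],roi[1]]+.5)*s-.5)*16)
    def cost(v):
        R=np.zeros(M.shape,np.float32)
        for o in outs:cv2.fillPoly(R,[pts(o,v)],1,shift=4)
        for o in ins:cv2.fillPoly(R,[pts(o,v)],0,shift=4)
        R=cv2.GaussianBlur(R,(0,0),6)
        return ((R-M)**2).sum()
    best=min((minimize(cost,[455+a,240+b,.02],method='Nelder-Mead',options=dict(initial_simplex=[[455+a,240+b,.02],[461+a,240+b,.02],[455+a,246+b,.02],[455+a,240+b,.06]])) for a in(-5,3) for b in(-5,3)),key=lambda r:r.fun)
    return np.round(best.x,3),round(best.fun)
E
python3 - <<'E'
from rack import *
print(fit(eyes.snapshot('top'),(230,175,310,255)),fit(eyes.snapshot('side'),(280,140,340,200)))
print(sensors.sense()['clock'])
E
cat > plan.py <<'E'
import sys
from h import *
# args: x y z yawdeg -> tool-frame fractions from measured pose
s=sensors.sense();R=cv2.Rodrigues(np.array(s['orientation']))[0]
x,y,z,a=map(float,sys.argv[1:5]);c,sn=np.cos(np.radians(a)),np.sin(np.radians(a))
T=np.array([[c,sn,0],[sn,-c,0],[0,0,-1.]])
w=cv2.Rodrigues(R.T@T)[0].ravel()
d=np.array([x,y,z])-s['tcp_pos']
print('t',round(s['clock'],2),'pos',np.round(s['tcp_pos'],1),'yaw',round(np.degrees(np.arctan2(R[1,0],R[0,0])),2),'F',np.round(s['ft_force'],2),'op',round(s['opening'],3),'g',round(s['grip_force'],1))
print('turn frac',np.round(w/np.pi,4),'d',np.round(d,1),'|',np.round(np.linalg.norm(d),0),'shift NOW frame',np.round(R.T@d/250,4),'TARGET frame',np.round(T.T@d/250,4))
E
python3 plan.py 446.7 -277.7 150 -17
```

```text
(array([4.54902e+02, 2.43696e+02, 4.10000e-02]), 3813) (array([4.55653e+02, 2.37942e+02, 3.40000e-02]), 8034)
1.2
t 1.2 pos [ 235.8 -632.5  231.3] yaw 20.45 F [-0.08 -0.5   0.84] op 1.0 g 0.0
turn frac [-0.     0.     0.208] d [210.9 354.8 -81.3] | 421.0 shift NOW frame [ 1.2862 -1.035   0.3252] TARGET frame [ 0.3919 -1.6037  0.3251]
```

Emit:
apply_moves --rows '[0,0,0,0.107,-0.086,0.01,0.5,0,0,0,0.107,-0.086,0.01,0.5,0,0,0,0.107,-0.086,0.02,0.5,0,0,0,0.107,-0.086,0.02,0.5,0,0,0,0.107,-0.086,0.02,0.5,0,0,0,0.107,-0.086,0.02,0.5,0,0,0,0.107,-0.086,0.02,0.5,0,0,0,0.107,-0.086,0.02,0.5,0,0,0,0.107,-0.086,0.02,0.5,0,0,0,0.107,-0.086,0.02,0.5]' --grip_force 50

```text
clock: 2.03
tcp_pos: [412.0, -336.2, 186.3]
orientation: [3.091, 0.557, 0.001]
ft_force: [1.1, -0.9, -0.2]
opening: 0.498
grip_force: 0.0
```

```bash
python3 plan.py 446.7 -277.7 150 -17
```

```text
t 2.03 pos [ 412.  -336.2  186.3] yaw 20.43 F [ 1.14 -0.91 -0.23] op 0.498 g 0.0
turn frac [ 1.00e-04 -2.00e-04  2.08e-01] d [ 34.7  58.5 -36.3] | 77.0 shift NOW frame [ 0.2116 -0.171   0.1454] TARGET frame [ 0.0642 -0.2644  0.1454]
```

Emit:
apply_moves --rows '[0,0,0,0.106,-0.086,0.03,0.5,0,0,0,0.106,-0.085,0.03,0.5,0,0,0.035,0,0,0.04,0.5,0,0,0.035,0,0,0.04,0.5,0,0,0.035,0,0,0.04,0.5,0,0,0.035,0,0,0.04,0.5,0,0,0.034,0,0,0.04,0.5,0,0,0.034,0,0,0.04,0.5,0,0,0,0,0,0,0.5,0,0,0,0,0,0,0.5]'

```text
clock: 2.87
tcp_pos: [446.0, -278.8, 111.2]
orientation: [-3.108, 0.459, 0.001]
ft_force: [-0.8, 0.7, -0.0]
opening: 0.499
grip_force: 0.0
```

```bash
python3 plan.py 446.7 -277.7 51 -17
```

```text
t 2.87 pos [ 446.  -278.8  111.2] yaw -16.79 F [-0.75  0.67 -0.04] op 0.499 g 0.0
turn frac [0.     0.0003 0.0011] d [  0.7   1.1 -60.2] | 60.0 shift NOW frame [ 0.0016 -0.0051  0.2407] TARGET frame [ 0.0013 -0.0051  0.2407]
```

Emit:
apply_moves --rows '[0,0,0.001,0.002,-0.005,0.08,0.5,0,0,0,0,0,0.08,0.5,0,0,0,0,0,0.05,0.5,0,0,0,0,0,0.03,0.5,0,0,0,0,0,0,0,0,0,0,0,0,0,0,0,0,0,0,0,0,0,0,0,0,0,0,0,0,0,0,0,0,0,0,0,0,0,0,0,0,0,0]' --grip_force 60

```text
clock: 3.7
tcp_pos: [447.3, -278.1, 52.0]
orientation: [3.106, -0.468, 0.002]
ft_force: [-1.5, 1.7, 4.3]
opening: 0.194
grip_force: 61.1
```

Emit:
apply_moves --rows '[0,0,0,0,0,-0.02,0,0,0,0,0,0,-0.04,0,0,0,0,0,0,-0.05,0,0,0,0,0,0,-0.05,0,0,0,0,0,0,-0.02,0,0,0,0,0,0,0,0,0,0,0,0,0,0,0,0,0,0,0,0,0,0,0,0,0,0,0,0,0,0,0,0,0,0,0,0]'

```text
clock: 4.53
tcp_pos: [446.6, -277.8, 95.7]
orientation: [-3.106, 0.469, 0.002]
ft_force: [0.4, -0.6, -5.8]
opening: 0.192
grip_force: 59.9
```

```bash
python3 plan.py 446.7 -277.7 51 -17;python3 plan.py 454.1 273.3 150 2.1
```

```text
t 4.53 pos [ 446.6 -277.8   95.7] yaw -17.18 F [ 0.42 -0.57 -5.79] op 0.192 g 59.9
turn frac [-0.0001  0.0004 -0.001 ] d [  0.1   0.1 -44.7] | 45.0 shift NOW frame [ 0.0006 -0.0004  0.1789] TARGET frame [ 0.0004 -0.0005  0.1789]
t 4.53 pos [ 446.6 -277.8   95.7] yaw -17.18 F [ 0.42 -0.57 -5.79] op 0.192 g 59.9
turn frac [-1.000e-04  3.000e-04 -1.071e-01] d [  7.5 551.1  54.3] | 554.0 shift NOW frame [-0.6224 -2.115  -0.216 ] TARGET frame [ 0.1109 -2.2018 -0.2171]
```

Emit:
apply_moves --rows '[0,0,-0.035,0,0,-0.06,0,0,0,-0.036,0,0,-0.09,0,0,0,-0.036,0,0,-0.08,0,0,0,0,0.002,-0.05,-0.01,0,0,0,0,0.005,-0.09,0,0,0,0,0,0.006,-0.12,0,0,0,0,0,0.006,-0.12,0,0,0,0,0,0.006,-0.12,0,0,0,0,0,0.006,-0.12,0,0,0,0,0,0.006,-0.12,0,0]'

```text
clock: 5.37
tcp_pos: [448.7, -90.9, 155.6]
orientation: [-3.141, -0.053, 0.001]
ft_force: [1.1, -0.1, -4.8]
opening: 0.195
grip_force: 59.9
```

Emit:
apply_moves --rows '[0,0,0,0.006,-0.12,0,0,0,0,0,0.006,-0.12,0,0,0,0,0,0.006,-0.12,0,0,0,0,0,0.006,-0.12,0,0,0,0,0,0.006,-0.12,0,0,0,0,0,0.006,-0.12,0,0,0,0,0,0.006,-0.12,0,0,0,0,0,0.006,-0.12,0,0,0,0,0,0.006,-0.12,0,0,0,0,0,0.006,-0.12,0,0]'

```text
clock: 6.2
tcp_pos: [452.4, 209.3, 155.5]
orientation: [3.141, 0.054, -0.002]
ft_force: [0.5, -0.2, -5.8]
opening: 0.193
grip_force: 59.9
```

```bash
python3 plan.py 454.1 273.3 90 2.1
```

```text
t 6.2 pos [452.4 209.3 155.5] yaw 1.96 F [ 0.46 -0.21 -5.8 ] op 0.193 g 59.9
turn frac [ 0.0001  0.0004 -0.0008] d [  1.7  64.  -65.5] | 92.0 shift NOW frame [ 0.0157 -0.2559  0.2621] TARGET frame [ 0.016  -0.2558  0.2622]
```

Emit:
apply_moves --rows '[0,0,0,0.004,-0.1,0,0,0,0,0,0.006,-0.1,0.02,0,0,0,0,0.006,-0.056,0.04,0,0,0,0,0,0,0.06,0,0,0,0,0,0,0.06,0,0,0,0,0,0,0.05,0,0,0,0,0,0,0.03,0,0,0,0,0,0,0,0,0,0,0,0,0,0,0,0,0,0,0,0,0,0]'

```text
clock: 7.03
tcp_pos: [455.5, 271.6, 91.7]
orientation: [-3.141, -0.056, -0.001]
ft_force: [0.4, -0.4, -5.9]
opening: 0.196
grip_force: 59.8
```

```bash
python3 - <<'E'
from rack import *
from h import *
t=eyes.snapshot('top');s=eyes.snapshot('side')
zt=sensors.sense()['tcp_pos'][2]-51.5+44;print('lid z',zt)
print(blobs(t,*ORG,zt,(235,180,310,250)),blobs(s,*ORG,zt,(260,130,340,200)))
a=cv2.resize(t['pixels'][170:260,220:320],(400,360),interpolation=2);b=cv2.resize(s['pixels'][120:210,260:360],(400,360),interpolation=2)
cv2.imwrite('pics/a1.png',np.hstack([a,b]))
E
python3 plan.py 454.1 273.3 59 2.1
```

```text
lid z 84.51571943357243
[(500.8, 259.9, 60.7, 32.2, 43.7)] [(456.1, 266.0, 118.7, 55.0, 1.9)]
t 7.13 pos [455.6 271.8  92. ] yaw 2.05 F [-0.01 -0.41 -5.96] op 0.198 g 59.8
turn frac [-0.0002 -0.0004 -0.0003] d [ -1.5   1.5 -33. ] | 33.0 shift NOW frame [-0.0061 -0.006   0.1321] TARGET frame [-0.006  -0.0062  0.1321]
```

View pics/a1.png

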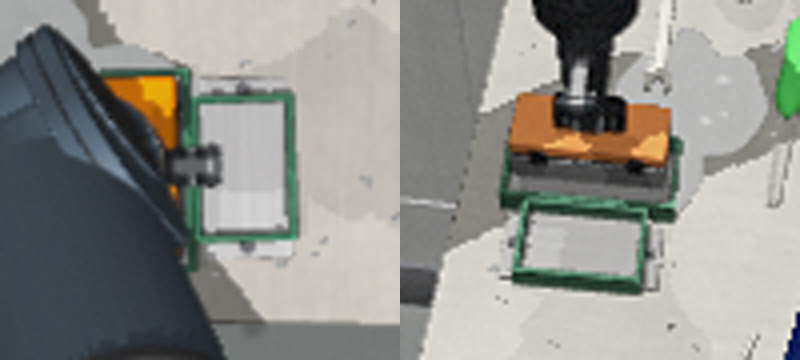

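Emit:
apply_moves --rows '[0,0,0,-0.006,-0.006,0,0,0,0,0,0,0,0.02,0,0,0,0,0,0,0.02,0,0,0,0,0,0,0.02,0,0,0,0,0,0,0.02,0,0,0,0,0,0,0.02,0,0,0,0,0,0,0.016,0,0,0,0,0,0,0.006,0,0,0,0,0,0,0,0,0,0,0,0,0,0,0]'

```text
clock: 7.97
tcp_pos: [453.6, 273.3, 60.7]
orientation: [-3.141, -0.057, 0.0]
ft_force: [0.1, 2.3, -7.4]
opening: 0.195
grip_force: 60.1
```

Emit:
apply_moves --rows '[0,0,0,0,0,0.003,0,0,0,0,0,0,0.003,0,0,0,0,0,0,0.003,0,0,0,0,0,0,0.002,0,0,0,0,0,0,0.001,0,0,0,0,0,0,0,0,0,0,0,0,0,0,0,0,0,0,0,0,0,0,0,0,0,0,0,0,0,0,0,0,0,0,0,0]'

```text
clock: 8.8
tcp_pos: [453.9, 273.4, 58.1]
orientation: [-3.141, -0.057, -0.001]
ft_force: [-0.7, 3.3, 0.9]
opening: 0.196
grip_force: 61.1
```

```bash
python3 plan.py 454.1 273.3 57 2.1
```

```text
t 8.8 pos [453.9 273.4  58.1] yaw 2.09 F [-0.71  3.31  0.85] op 0.196 g 61.1
turn frac [-0.0002 -0.0002 -0.0001] d [ 0.2 -0.1 -1.1] | 1.0 shift NOW frame [0.0008 0.0005 0.0042] TARGET frame [0.0008 0.0005 0.0042]
```

Emit:
apply_moves --rows '[0,0,0,0,0,0.002,0,0,0,0,0,0,0,0,0,0,0,0,0,0,0.3,0,0,0,0,0,0,0.4,0,0,0,0,0,0,0.5,0,0,0,0,0,-0.05,0.5,0,0,0,0,0,-0.1,0.5,0,0,0,0,0,-0.12,0.5,0,0,0,0,0.07,-0.08,0.5,0,0,0,0,0.12,0,0.5]'

```text
clock: 9.63
tcp_pos: [456.9, 229.0, 148.3]
orientation: [-3.137, -0.063, -0.008]
ft_force: [1.9, 0.9, -0.6]
opening: 0.5
grip_force: 0.0
```

```bash
python3 plan.py 466.5 58.5 120 1
```

```text
t 9.63 pos [456.9 229.  148.3] yaw 2.31 F [ 1.9   0.93 -0.55] op 0.5 g 0.0
turn frac [-0.0014 -0.0017  0.0073] d [   9.6 -170.5  -28.3] | 173.0 shift NOW frame [0.0102 0.6833 0.1102] TARGET frame [0.0265 0.6824 0.1131]
```

Emit:
apply_moves --rows '[0,0,0.007,0.004,0.12,0,0.5,0,0,0,0.004,0.12,0,0.5,0,0,0,0.004,0.12,0,0.5,0,0,0,0.004,0.12,0,0.5,0,0,0,0.004,0.12,0.03,0.5,0,0,0,0.004,0.07,0.03,0.5,0,0,0,0,0.01,0.03,0.5,0,0,0,0,0,0.02,0.5,0,0,0,0,0,0,0.5,0,0,0,0,0,0,0.5]'

```text
clock: 10.47
tcp_pos: [464.2, 57.0, 117.1]
orientation: [-3.141, -0.025, 0.001]
ft_force: [-0.4, 0.1, 0.2]
opening: 0.502
grip_force: 0.0
```

```bash
python3 plan.py 466.5 58.5 51 1
python3 - <<'E'
from h import *
t=eyes.snapshot('top');s=eyes.snapshot('side')
print(blobs(t,*ORG,50,(230,180,310,250)),blobs(s,*ORG,50,(280,130,340,200)))
a=cv2.resize(t['pixels'][170:260,220:320],(400,360),interpolation=2);b=cv2.resize(s['pixels'][120:210,260:360],(400,360),interpolation=2)
cv2.imwrite('pics/a2.png',np.hstack([a,b]))
E
```

```text
t 10.47 pos [464.2  57.  117.1] yaw 0.91 F [-0.4   0.13  0.22] op 0.502 g 0.0
turn frac [-0.0001  0.0003 -0.0005] d [  2.3   1.5 -66.1] | 66.0 shift NOW frame [ 0.0094 -0.0058  0.2642] TARGET frame [ 0.0092 -0.0059  0.2642]
[(453.5, 273.1, 119.7, 48.1, 0.7)] [(494.0, 270.4, 52.7, 39.6, -88.8)]
```

View pics/a2.png

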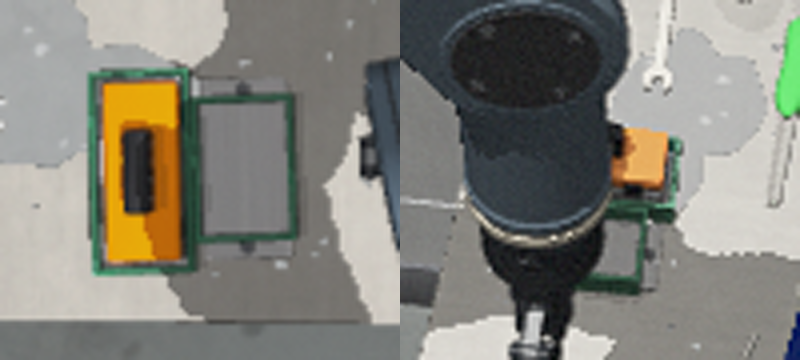

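The long case sits inside its pocket walls and is home (58 mm, which is 52 + 6). Next I'll grasp and weigh short 1.

Emit:
apply_moves --rows '[0,0,0,0.009,-0.006,0.08,0.5,0,0,0,0,0,0.08,0.5,0,0,0,0,0,0.07,0.5,0,0,0,0,0,0.03,0.5,0,0,0,0,0,0,0,0,0,0,0,0,0,0,0,0,0,0,0,0,0,0,0,0,0,0,0,0,0,0,0,0,0,0,0,0,0,0,0,0,0,0]'

```text
clock: 11.4
tcp_pos: [467.0, 57.4, 52.9]
orientation: [-3.141, -0.022, -0.002]
ft_force: [-0.6, 0.6, -1.9]
opening: 0.196
grip_force: 61.4
```

Emit:
apply_moves --rows '[0,0,0,0,0,-0.02,0,0,0,0,0,0,-0.04,0,0,0,0,0,0,-0.05,0,0,0,0,0,0,-0.05,0,0,0,0,0,0,-0.02,0,0,0,0,0,0,0,0,0,0,0,0,0,0,0,0,0,0,0,0,0,0,0,0,0,0,0,0,0,0,0,0,0,0,0,0]'

```text
clock: 12.23
tcp_pos: [466.3, 57.3, 96.8]
orientation: [3.141, 0.023, -0.002]
ft_force: [-0.1, -0.9, -2.7]
opening: 0.198
grip_force: 61.4
```

```bash
python3 plan.py 456.3 210.8 160 2.2
```

```text
t 12.23 pos [466.3  57.3  96.8] yaw 0.83 F [-0.14 -0.93 -2.67] op 0.198 g 61.4
turn frac [ 0.0001  0.0004 -0.0076] d [-10.  153.5  63.2] | 166.0 shift NOW frame [-0.0315 -0.6146 -0.2531] TARGET frame [-0.0165 -0.6153 -0.253 ]
```

Run:
```python
from h import *
for i in range(5):
    eyes.snapshot('side');s=sensors.sense();print(np.round(s['ft_force'],2))
```

```text
[ 0.05  0.6  -1.17]
[-0.37 -0.01 -1.49]
[ 0.29  0.15 -1.82]
[ 0.02  0.2  -1.69]
[ 0.26  0.12 -1.53]
```

Mean about 1.55 N, so short 1 is empty. I'll set it back where it was, then fetch short 2.

Emit:
apply_moves --rows '[0,0,0,0,0,0.05,0,0,0,0,0,0,0.06,0,0,0,0,0,0,0.04,0,0,0,0,0,0,0.014,0,0,0,0,0,0,0.008,0,0,0,0,0,0,0.004,0,0,0,0,0,0,0.002,0,0,0,0,0,0,0,0,0,0,0,0,0,0,0,0,0,0,0,0,0,0]'

```text
clock: 13.32
tcp_pos: [466.9, 57.4, 53.2]
orientation: [-3.141, -0.023, -0.001]
ft_force: [0.0, -0.5, -0.7]
opening: 0.195
grip_force: 61.4
```

Emit:
apply_moves --rows '[0,0,0,0,0,0,0.3,0,0,0,0,0,0,0.4,0,0,0,0,0,0,0.5,0,0,0,0,0,-0.06,0.5,0,0,0,0,0,-0.11,0.5,0,0,0,0,0,-0.09,0.5,0,0,-0.022,-0.042,0.06,-0.03,0.5,0,0,-0.022,-0.042,0.12,0,0.5,0,0,0,-0.03,0.12,0,0.5,0,0,0,0,0.09,0,0.5]'

```text
clock: 14.15
tcp_pos: [447.4, -43.8, 125.7]
orientation: [3.132, 0.239, -0.001]
ft_force: [0.2, -0.6, -0.6]
opening: 0.498
grip_force: 0.0
```

```bash
python3 plan.py 435 -48 110 8.8
```

```text
t 14.15 pos [447.4 -43.8 125.7] yaw 8.73 F [ 0.23 -0.64 -0.61] op 0.498 g 0.0
turn frac [ 0.0002  0.0002 -0.0004] d [-12.4  -4.2 -15.7] | 20.0 shift NOW frame [-0.0515  0.009   0.0628] TARGET frame [-0.0515  0.009   0.0628]
```

Emit:
apply_moves --rows '[0,0,0,-0.051,0.009,0.02,0.5,0,0,0,0,0,0.08,0.5,0,0,0,0,0,0.1,0.5,0,0,0,0,0,0.06,0.5,0,0,0,0,0,0.034,0.5,0,0,0,0,0,0,0,0,0,0,0,0,0,0,0,0,0,0,0,0,0,0,0,0,0,0,0,0,0,0,0,0,0,0,0]'

```text
clock: 14.98
tcp_pos: [436.9, -45.7, 52.3]
orientation: [3.132, 0.24, 0.001]
ft_force: [0.2, -0.4, -5.6]
opening: 0.196
grip_force: 61.0
```

Emit:
apply_moves --rows '[0,0,0,0,0,-0.02,0,0,0,0,0,0,-0.04,0,0,0,0,0,0,-0.05,0,0,0,0,0,0,-0.05,0,0,0,0,0,0,-0.02,0,0,0,0,0,0,0,0,0,0,0,0,0,0,0,0,0,0,0,0,0,0,0,0,0,0,0,0,0,0,0,0,0,0,0,0]'

```text
clock: 15.82
tcp_pos: [436.4, -45.8, 96.3]
orientation: [-3.132, -0.24, 0.002]
ft_force: [-0.1, 0.7, -6.2]
opening: 0.196
grip_force: 61.2
```

```bash
python3 - <<'E'
from h import *
for i in range(3):
    eyes.snapshot('side');s=sensors.sense();print(np.round(s['ft_force'],2))
E
python3 plan.py 456.3 210.8 160 2.2
```

```text
[ 0.19  0.57 -5.39]
[ 0.09  0.4  -5.03]
[-0.35  0.08 -5.32]
t 15.97 pos [436.6 -45.8  96.5] yaw 8.74 F [-0.35  0.08 -5.32] op 0.196 g 61.2
turn frac [-0.      0.0002  0.0363] d [ 19.7 256.6  63.5] | 265.0 shift NOW frame [ 0.2337 -1.0024 -0.254 ] TARGET frame [ 0.1181 -1.0225 -0.254 ]
```

Emit:
apply_moves --rows '[0,0,0.018,0,0,-0.07,0,0,0,0.018,0,0,-0.1,0,0,0,0,0.01,-0.05,-0.08,0,0,0,0,0.014,-0.1,0,0,0,0,0,0.016,-0.13,0,0,0,0,0,0.016,-0.13,0,0,0,0,0,0.016,-0.13,0,0,0,0,0,0.016,-0.13,0,0,0,0,0,0.016,-0.13,0,0,0,0,0,0.014,-0.12,0,0]'

```text
clock: 16.8
tcp_pos: [456.8, 187.2, 159.1]
orientation: [-3.141, -0.063, 0.0]
ft_force: [1.2, 1.0, -6.6]
opening: 0.195
grip_force: 61.1
```

```bash
python3 plan.py 456.3 210.8 92 2.2
```

```text
t 16.8 pos [456.8 187.2 159.1] yaw 2.29 F [ 1.21  0.98 -6.61] op 0.195 g 61.1
turn frac [-0.      0.0001  0.0005] d [ -0.5  23.6 -67.1] | 71.0 shift NOW frame [ 0.0018 -0.0943  0.2684] TARGET frame [ 0.0015 -0.0943  0.2684]
```

Emit:
apply_moves --rows '[0,0,0,0.001,-0.06,0,0,0,0,0,0.001,-0.034,0.03,0,0,0,0,0,0,0.06,0,0,0,0,0,0,0.07,0,0,0,0,0,0,0.06,0,0,0,0,0,0,0.03,0,0,0,0,0,0,0.018,0,0,0,0,0,0,0,0,0,0,0,0,0,0,0,0,0,0,0,0,0,0]'

```text
clock: 17.63
tcp_pos: [457.2, 208.7, 93.0]
orientation: [-3.141, -0.061, -0.002]
ft_force: [0.4, 0.7, -6.1]
opening: 0.195
grip_force: 60.9
```

```bash
python3 - <<'E'
from rack import *
t=eyes.snapshot('top');s=eyes.snapshot('side')
zt=sensors.sense()['tcp_pos'][2]-52.3+44;print('lid z',zt)
print(blobs(t,*ORG,zt,(235,180,310,250)),blobs(s,*ORG,zt,(260,160,340,200)))
a=cv2.resize(t['pixels'][170:260,220:320],(400,360),interpolation=2);b=cv2.resize(s['pixels'][120:210,260:360],(400,360),interpolation=2)
cv2.imwrite('pics/a3.png',np.hstack([a,b]))
E
python3 plan.py 456.3 210.8 58.3 2.2
```

```text
lid z 84.72905296381848
[] [(462.3, 204.9, 113.8, 61.1, 8.5)]
t 17.73 pos [457.2 208.8  93. ] yaw 2.25 F [ 0.11 -0.39 -6.04] op 0.196 g 60.9
turn frac [-0.0002 -0.0004  0.0003] d [ -0.9   2.  -34.7] | 35.0 shift NOW frame [-0.0034 -0.0079  0.1389] TARGET frame [-0.0032 -0.008   0.1389]
```

View pics/a3.png

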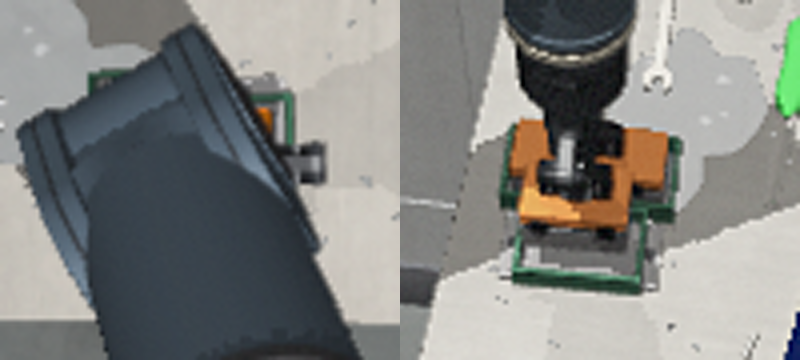

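Run:
```python
from rack import *
s=eyes.snapshot('side')
# rows of front lid: horizontal extent of orange 
m=cv2.inRange(cv2.cvtColor(s['pixels'],cv2.COLOR_BGR2HSV),*ORG)
for v in range(166,178):
    c=np.where(m[v,275:335])[0]+275
    if len(c):print(v,c.min(),c.max(),np.round(at(s,[[c.min()-.5,v],[c.max()+.5,v]],84).ravel(),1))
print(fit(s,(280,140,340,200)))
```

```text
166 291 325 [415.5 207.1 518.4 222.6]
167 290 317 [413.2 203.1 495.4 215.5]
168 290 317 [413.8 199.6 495.9 211.9]
169 290 316 [414.5 196.1 493.5 207.9]
170 290 316 [415.1 192.5 494.1 204.4]
171 289 316 [412.9 188.6 494.6 200.8]
172 290 316 [416.4 185.5 495.1 197.3]
173 290 316 [417.  182.  495.6 193.8]
174 290 316 [417.7 178.5 496.2 190.3]
175 290 316 [418.3 175.1 496.7 186.8]
176 302 315 [453.7 176.8 494.3 182.9]
177 314 315 [489.  178.5 494.8 179.4]
(array([4.55378e+02, 2.34780e+02, 5.40000e-02]), 6347)
```

Emit:
apply_moves --rows '[0,0,0,0.004,-0.008,0,0,0,0,0,0,0,0.02,0,0,0,0,0,0,0.03,0,0,0,0,0,0,0.03,0,0,0,0,0,0,0.02,0,0,0,0,0,0,0.016,0,0,0,0,0,0,0.008,0,0,0,0,0,0,0.003,0,0,0,0,0,0,0,0,0,0,0,0,0,0,0]'

```text
clock: 18.62
tcp_pos: [457.8, 210.8, 60.7]
orientation: [-3.141, -0.062, -0.0]
ft_force: [0.6, 0.4, -4.8]
opening: 0.194
grip_force: 61.0
```

Emit:
apply_moves --rows '[0,0,0,0,0,0.003,0,0,0,0,0,0,0.003,0,0,0,0,0,0,0.003,0,0,0,0,0,0,0.002,0,0,0,0,0,0,0.001,0,0,0,0,0,0,0,0,0,0,0,0,0,0,0,0,0,0,0,0,0,0,0,0,0,0,0,0,0,0,0,0,0,0,0,0]'

```text
clock: 19.45
tcp_pos: [457.8, 210.7, 58.1]
orientation: [-3.141, -0.062, -0.001]
ft_force: [-1.3, -3.0, 6.5]
opening: 0.198
grip_force: 62.6
```

```bash
python3 plan.py 456.3 210.8 58.3 2.2
```

```text
t 19.45 pos [457.8 210.7  58.1] yaw 2.25 F [-1.34 -2.96  6.53] op 0.198 g 62.6
turn frac [-0.0001 -0.0002  0.0003] d [-1.5  0.1  0.2] | 2.0 shift NOW frame [-0.006  -0.0007 -0.0008] TARGET frame [-0.006  -0.0007 -0.0008]
```

Emit:
apply_moves --rows '[0,0,0,0,0,0,0.3,0,0,0,0,0,0,0.35,0,0,0,0,0,0,0.45,0,0,0,0,0,0,0.45,0,0,0,0,0,-0.06,0.45,0,0,0,0,0,-0.12,0.45,0,0,0,0,0,-0.14,0.45,0,0,0,0,0,-0.14,0.45,0,0,0,0,0.08,-0.1,0.45,0,0,0,0,0.12,0,0.45]'

```text
clock: 20.28
tcp_pos: [461.9, 164.1, 202.4]
orientation: [-3.136, -0.069, -0.012]
ft_force: [1.6, 0.4, -0.6]
opening: 0.448
grip_force: 0.0
```

Emit:
apply_moves --rows '[0,0,0,0,0.14,0,0.45,0,0,0,0,0.14,0,0.45,0,0,0,0,0.14,0,0.45,0,0,0,0,0.14,0,0.45,0,0,0,0,0.14,0,0.45,0,0,0,0,0.14,0,0.45,0,0,0,0,0.14,0,0.45,0,0,0,0,0.14,0,0.45,0,0,0,0,0.14,0,0.45,0,0,0,0,0.1,0,0.45]'

```text
clock: 21.12
tcp_pos: [472.6, -182.3, 197.6]
orientation: [3.14, 0.059, 0.0]
ft_force: [0.6, 1.0, 0.8]
opening: 0.446
grip_force: 0.0
```

```bash
python3 plan.py 446 -278 200 0
python3 - <<'E'
from h import *
t=eyes.snapshot('top');s=eyes.snapshot('side')
print(blobs(t,*ORG,50,(230,180,300,250)),blobs(s,*ORG,50,(280,130,340,196)))
print(blobs(t,*ORG,44,(300,185,490,260)))
a=cv2.resize(t['pixels'][170:260,220:320],(400,360),interpolation=2);b=cv2.resize(s['pixels'][120:210,260:360],(400,360),interpolation=2)
c=cv2.resize(t['pixels'][135:260,130:500],(800,240))
cv2.imwrite('pics/a4.png',np.vstack([np.hstack([a,b]),c]))
E
```

```text
t 21.12 pos [ 472.6 -182.3  197.6] yaw 2.14 F [0.58 0.95 0.84] op 0.446 g 0.0
turn frac [ 0.0003 -0.0001  0.0119] d [-26.6 -95.7   2.4] | 99.0 shift NOW frame [-0.1206  0.3785 -0.0091] TARGET frame [-0.1064  0.3827 -0.0094]
[(453.6, 273.0, 119.5, 50.6, 2.1), (455.1, 210.5, 79.8, 50.6, 0.6)] [(454.0, 268.0, 120.3, 53.9, 2.6), (480.0, 201.3, 57.3, 49.1, 41.7)]
[(466.8, 57.4, 74.8, 48.1, 0.3), (436.5, -162.4, 120.1, 50.2, -19.1)]
```

View pics/a4.png

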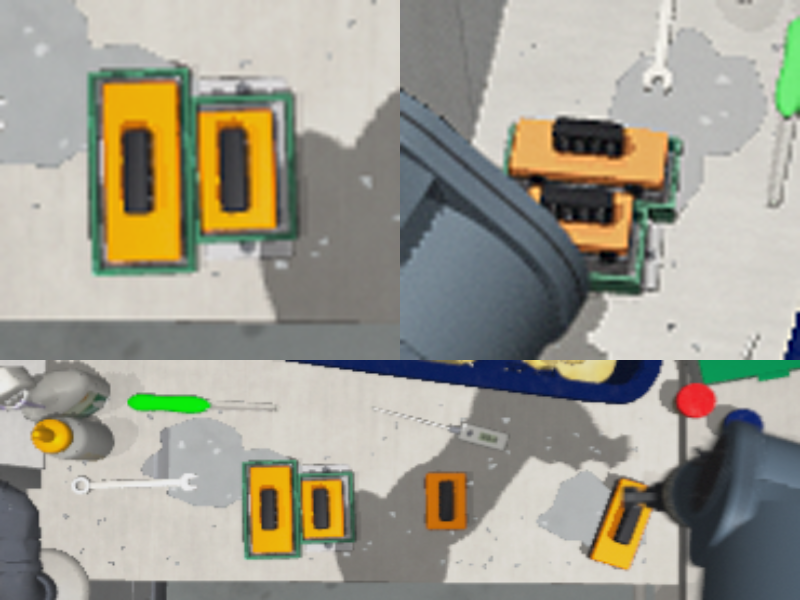

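Top view: both loaded cases sit inside the rack walls, at crop (143,172) and (236,172). Short 1 stands at (446,500) and long 1 at (618,522), and the bystanders have not moved. TCP heights at release were 6 mm above the table grasps, so both cases are home.

```bash
python3 -c "
from station import arm
print(arm.job_done())"
```

```text
the job is handed in; nothing more can be done
None
```

I put case_long_2 or case_long_1 (whichever stood farthest right) and the short case second from the left in their rack pockets, both loaded and home, left the two empty ones upright on the table without lifting the other long one (empty by elimination), and handed the job in at about 21 s.

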